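# Scrap the short bus link and show the bent one to the inspection camera

### The job

Two of the six copper bus links on the black mat are faulty: put the one that was cut short into the red scrap tray, then pick up the one with the bent-up end and show it to the inspection camera. Hold it in the air with its middle 15 cm straight out from the lens at lens height (above the yellow spot on the camera's foot), flat part level and bent end up, side-on to the lens so that the bend shows in profile, and finish while still holding it there, motionless. Leave the four sound links, the screwdriver, the battery cell and the jar where they are, and do not bump the camera.

Things in the scene. Friction and masses are not known exactly. Their poses are not given: they have to be found in the camera images.
- short: the short copper bus link: like the sound ones but only 65 mm long (65 x 20 x 10 mm, length along its x). Lies flat on the mat. Origin: centre of its underside, z up. About 115 g
- bent: the bent copper bus link, 20 mm wide (y), 10 mm thick: flat from x = -50 to +18 mm, then its +x end, 32 mm long, turns up by 45 degrees (tip 31 mm above the underside). Flat part lies on the mat. Origin: underside, middle of the bar's length; grip here across the width, near its balance point; x along the flat part towards the bent end, z up. About 175 g
- bent_mid (a point): the middle of the bent link: 5 mm above its origin, half way through its thickness; this point is to be brought to the view point
- good1: copper bus link, a flat bar 100 x 20 x 10 mm (length along its x, width along its y) with a dark bolt hole near each end; sound. Lies flat, along the mat's x within 0.25 rad. Origin: centre of its underside, z up. 175 g. Leave it alone
- good2: copper bus link, a flat bar 100 x 20 x 10 mm (length along its x, width along its y) with a dark bolt hole near each end; sound. Lies flat, along the mat's x within 0.25 rad. Origin: centre of its underside, z up. 175 g. Leave it alone
- good3: copper bus link, a flat bar 100 x 20 x 10 mm (length along its x, width along its y) with a dark bolt hole near each end; sound. Lies flat, along the mat's x within 0.25 rad. Origin: centre of its underside, z up. 175 g. Leave it alone
- good4: copper bus link, a flat bar 100 x 20 x 10 mm (length along its x, width along its y) with a dark bolt hole near each end; sound. Lies flat, along the mat's x within 0.25 rad. Origin: centre of its underside, z up. 175 g. Leave it alone
- mat: fixed black rubber mat 270 (x) x 230 (y) x 2 mm on the table; the six links lie flat on it in two rows of three, any link in any place, lengthwise along its x within 0.25 rad, at least 30 mm clear beside each one's middle. Origin: underside centre, z up; its top is 2 mm above the table
- scrap: fixed red open scrap tray, 150 (x) x 120 (y) x 35 mm high outside, walls 4 mm, floor 4 mm, empty. Origin: underside centre, z up
- camera: fixed inspection camera: aluminium foot 100 x 8 mm from x = -60 to 280 mm with a yellow spot, post at x = 235, blue head (55 mm wide, top 225 mm above the table) and white ring light (top 230 mm) with a black lens, front at x = 150, looking level along -x. Origin: on the table under the spot; x towards the camera, y across the line of sight, z up. Shown link lies along this y, either way
- lens (a point): centre of the lens front, 200 mm above the table; axes as the camera's
- view (a point): the view point in the air: 150 mm straight out from the lens, 200 mm above the table and right above the yellow spot; axes as the camera's
- screwdriver: loose screwdriver with a red handle lying towards the far side, about 200 mm long. Leave it alone
- cell: loose upright green battery cell, 21 mm across, 68 mm high, origin under its foot. Leave it alone
- jar: loose jar, 50 mm across, 60 mm high, origin under its foot. Leave it alone

How it is judged:
On the way, in this order (a step that is already met when the one before it is completed fails the run):
1. the short link lies in the scrap tray, let go (x of short in the frame of scrap between -0.07 and 0.07 m and y of short in the frame of scrap between -0.055 and 0.055 m and z of short in the frame of scrap between -0.005 and 0.03 m and contact force between short and the fingers below 0.3 N and linear speed of short below 0.03 m/s), for 0.2 s.
2. the bent link is gripped and held at the view point, level and side-on (x of bent_mid in the frame of view between -0.02 and 0.02 m and y of bent_mid in the frame of view between -0.02 and 0.02 m and z of bent_mid in the frame of view between -0.02 and 0.02 m and angle between bent's own z axis and vertical below 0.175 rad and angle between the x axis of bent and the y axis of camera, either way round below 0.175 rad and contact force between bent and the fingers above 1 N), for 0.2 s.
At the end, for the whole second after the job is handed in: Bent link held in the fingers, still, its middle within 20 mm of the view point on each camera axis, level (bend up) and side-on to the lens within 10 degrees; short link let go in the scrap tray; sound links, screwdriver, cell and jar within 15 mm of their starts (all of step 1 and all of step 2 and linear speed of bent below 0.02 m/s and angular speed of bent below 0.15 rad/s and distance of each of good1, good2, good3, good4, screwdriver, cell, jar from where it was at the start of the episode below 0.015 m); the arm keeps its last pose, push and grip.
It fails at once if a sound link or another bystander is moved by more than 15 mm (distance of any of good1, good2, good3, good4, screwdriver, cell, jar from where it was at the start of the episode above 0.015 m).
It fails at once if the camera or its stand is bumped (over 5 N) (contact force between camera and anything else above 5 N).
It also fails if it takes over 69 s, if anything falls off the work surface, if the arm or the gripper's body presses on something with over 40 N, if the wrist force passes 120 N, or if a joint passes its speed limit or range.

### The arm

A 6-joint arm with a two-finger parallel gripper is mounted at the origin on the work surface. World frame = base frame: x ahead of the robot, y to its left, z up, the work surface at z = 0. Lengths are in m, angles in rad, forces in N, time in s.
With the tool pointing down it reaches from about 0.3 to 0.875 m from the base axis. Payload 6.4 kg.
Tool frame: the origin (TCP) lies midway between the tips of the shut fingers; the grasp point (between the pads) lies 19 mm behind it (r.pinch_z is the distance from the TCP to the grasp point, in m); z points along the fingers, y is the line along which they close (so a half turn about z gives the same grasp; the last joint's range is limited). The gripper opens to 88 mm and grips with 3 to 60 N. Pads are 18 mm wide; open, the fingers measure 123 mm over their backs; the gripper's body (75 mm by 187 mm) begins 45 mm behind the grasp point.
Start: joints at [-1.525, 0.181, 1.607, -0, 1.354, -0.206], TCP at [0.143, -0.557, 0.239] pointing down, gripper open.
Joint ranges: [-2.99, 2.99], [-0.89, 2.07], [0.3, 2.58], [-1.14, 4.28], [0, 2.63], [-3.12, 3.12]. Speed limits (rad/s): [2.57, 2.57, 3.01, 3.14, 3.14, 3.14].

### API

Orientations are given as a 3x3 rotation matrix whose columns are the frame's x, y, z axes.
In Python, from workcell import r, viewer gives the robot as it stands. Calls block until the motion is done:
- r.move_ptp(position, orientation): joint-space move of the TCP to a pose.
- r.movel(position, attitude=None, max_speed=0.15, guard=None): straight line of the TCP; attitude=None keeps the orientation; max_speed is the mean speed in m/s. With guard (N) it stops when the force on the tool has changed by that much, and returns True; else False.
- r.move_joints(angles): joint-space move.
- r.ungrasp() and r.clamp(): open the fingers fully, or close them until they stop; the grip force is fixed at half the most.
- r.dwell(seconds).
- r.inverse_kinematics(position, orientation): joint angles nearest the present ones, or None.
- r.observe(): the state.
- viewer.get_image(name): name is "scene" or "top" or "wrist"; returns a dict with "color" (420x560x3 uint8, red, green, blue), "K" (3x3 intrinsics, pixels), "position" and "rotation" of the camera in the world. Camera axes: x right, y down, z forward; pixel columns grow to the right and rows downward; lengths in m; the calibration is good to about 2 mm. A picture is of the moment at which its call begins. There is no depth.
A pose or a line that the arm cannot do raises r.PlanningError and nothing moves.
- r.close_job(): hands the job in; it is judged then, once.
The state is a dict: "time_s": time; "qpos": joint angles; "qd": joint speeds; "effort": joint torques, N m; "position": TCP position; "tool_rot": TCP orientation; "contact_force": force on the tool from outside, world axes, zero at the start; "moment": the same for the moment, N m; "gripper_width": finger opening in m; "grip_force": force on a finger pad.
Only numpy, scipy, OpenCV 4.12 (cv2) and the standard library are available. Lean on these libraries where they do the work, as an engineer would, in place of code of your own. Each camera call takes 0.05 s, during which the arm holds its last target. There are 200 camera calls.

## Working session

There is one attempt and no reset: what is moved stays moved. The work goes in short steps, each a Python script; the robot and the scene stay as the last script left them, time stands still between calls to the robot, and variables do not carry over. Pictures are saved under pics/ and viewed, at most 10 in all, crops included, and the job is handed in when it is done.

```bash
mkdir -p pics; ls; python3 - <<'E'
from workcell import r, viewer
import cv2,pickle
d={}
for n in ["scene","top","wrist"]:
    i=viewer.get_image(n); d[n]=i
    cv2.imwrite(f"pics/{n}0.png",i["color"][:,:,::-1])
    print(n,i["K"].round(1).tolist(),i["position"],i["rotation"].round(3).tolist())
pickle.dump(d,open("d0.pkl","wb"))
print(r.observe()); print(r.pinch_z)
E
```

```text
pics
scene [[526.5, 0.0, 281.4], [0.0, 526.5, 209.2], [0.0, 0.0, 1.0]] [1.30558847 0.48832937 1.15187462] [[-0.495, 0.676, -0.546], [0.869, 0.374, -0.325], [-0.015, -0.635, -0.772]]
top [[516.2, 0.0, 271.5], [0.0, 516.2, 218.0], [0.0, 0.0, 1.0]] [0.37930082 0.08963657 1.39968678] [[0.019, -0.983, 0.182], [-1.0, -0.022, -0.014], [0.018, -0.182, -0.983]]
wrist [[340.5, 0.0, 280.3], [0.0, 340.5, 211.5], [0.0, 0.0, 1.0]] [ 0.20719943 -0.53921041  0.38378141] [[0.249, -0.935, -0.252], [-0.968, -0.241, -0.063], [-0.001, 0.259, -0.966]]
{'time_s': 0.15, 'qpos': array([-1.52529338e+00,  1.81370037e-01,  1.60773862e+00,  1.27651109e-05,
        1.35379962e+00, -2.06280823e-01]), 'qd': array([-1.68725583e-04, -9.41859669e-04, -3.23798443e-03,  4.55169285e-04,
       -5.92650915e-04,  3.41492671e-06]), 'effort': array([ 6.62011880e-04, -4.34232473e+01, -3.42172515e+01,  7.02713686e-02,
        3.55393358e-02, -7.73250895e-05]), 'position': array([ 0.14326405, -0.55646107,  0.23803648]), 'tool_rot': array([[ 9.68470262e-01,  2.49129182e-01, -4.73910871e-05],
       [ 2.49129027e-01, -9.68469411e-01,  1.31482532e-03],
       [ 2.81664538e-04, -1.28517572e-03, -9.99999134e-01]]), 'contact_force': array([-0.09349217,  0.28913197,  0.22249109]), 'moment': array([-0.03216287,  0.0201152 , -0.00270234]), 'grip_force': 0.0, 'gripper_width': 0.08794348620123983}
0.0187
```

View pics/top0.png

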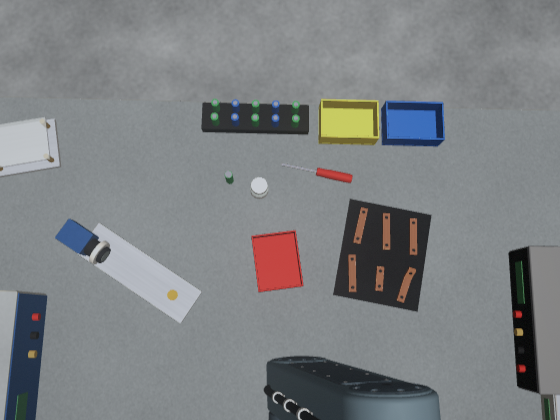

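View pics/scene0.png

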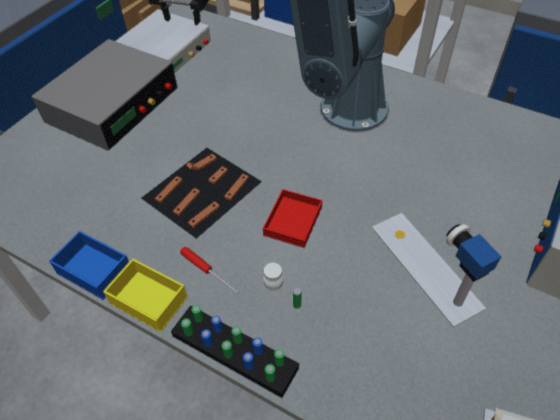

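Top view: six links on the mat, the short one at (380,278). The one at (406,285) looks bent, tip near (411,270), which fits the kink at (203,161) in the scene view. Scrap tray is at (277,261), the yellow spot at (172,295) and the camera head at (80,238). I'll localise these, then look from the wrist above the mat.

```bash
cat > h.py <<'E'
import numpy as np, cv2
def ray(im,px):
    K=im["K"]; d=np.linalg.inv(K)@np.r_[np.asarray(px,float),1.]
    return np.array(im["position"]),np.array(im["rotation"])@d
def plane(im,px,z):
    o,d=ray(im,px); return o+d*(z-o[2])/d[2]
def proj(im,p):
    c=np.array(im["rotation"]).T@(np.asarray(p)-im["position"]); q=im["K"]@c; return q[:2]/q[2]
def tri(views):
    A=np.zeros((3,3));b=np.zeros(3)
    for im,px in views:
        o,d=ray(im,px);d=d/np.linalg.norm(d);P=np.eye(3)-np.outer(d,d);A+=P;b+=P@o
    p=np.linalg.solve(A,b)
    return p,[np.linalg.norm(proj(im,p)-px).round(1) for im,px in views]
def blobs(im,lo,hi,amin=40,amax=1e9):
    m=cv2.inRange(cv2.cvtColor(im["color"],cv2.COLOR_RGB2HSV),lo,hi)
    cs=cv2.findContours(m,cv2.RETR_EXTERNAL,cv2.CHAIN_APPROX_NONE)[0]
    return [c for c in cs if amin<cv2.contourArea(c)<amax]
COPPER=((5,80,90),(17,220,255))
YEL=((18,150,120),(30,255,255))
RED=((0,200,60),(4,255,255))
E
python3 - <<'E'
import pickle; from h import *
d=pickle.load(open("d0.pkl","rb"))
t,s=d["top"],d["scene"]
for n,im in(("top",t),("scene",s)):
    print(n)
    for nm,rg in(("cu",COPPER),("yel",YEL),("red",RED)):
        for c in blobs(im,*rg,20):
            (x,y),wh,a=cv2.minAreaRect(c); print(nm,round(x,1),round(y,1),np.round(wh,1),round(a,1),plane(im,(x,y),.012 if nm=="cu" else .008 if nm=="yel" else .035).round(4))
E
python3 - <<'E'
from PIL import Image
E
python3 -c "
import cv2,numpy as np
a=cv2.imread('pics/top0.png');b=cv2.imread('pics/scene0.png')
A=cv2.resize(a[195:345,230:440],None,fx=3.2,fy=3.2);A=A[:,:672]
B=cv2.resize(a[210:330,45:210],None,fx=3.5,fy=3.5)
cv2.imwrite('pics/cropT.png',A)
C=cv2.resize(b[140:290,140:330],None,fx=3.5,fy=3.5);cv2.imwrite('pics/cropS.png',C)"

```

```text
top
cu 405.5 284.1 [ 8.8 36.2] 21.4 [ 0.4635 -0.2931  0.012 ]
cu 379.3 278.0 [ 7.5 24.3] 3.6 [ 0.4784 -0.2228  0.012 ]
cu 351.9 272.5 [37.2  7.3] 88.4 [ 0.4917 -0.149   0.012 ]
cu 413.0 236.0 [36.  6.] 90.0 [ 0.5946 -0.3173  0.012 ]
cu 386.0 231.0 [36.  6.] 90.0 [ 0.6068 -0.2436  0.012 ]
cu 360.2 225.0 [ 7.5 36.4] 12.5 [ 0.6218 -0.173   0.012 ]
scene
cu 203.4 213.5 [ 7.6 34.6] 50.4 [ 0.6189 -0.1739  0.012 ]
cu 185.9 200.8 [ 6.9 32.5] 42.5 [ 0.605  -0.2446  0.012 ]
cu 168.0 188.5 [ 6.4 31.8] 45.0 [ 0.592  -0.3184  0.012 ]
cu 235.9 185.9 [ 6.7 31. ] 39.3 [ 0.4879 -0.1505  0.012 ]
cu 217.3 174.3 [ 6.4 21.2] 45.0 [ 0.4755 -0.2245  0.012 ]
cu 201.5 162.0 [ 9.  29.4] 70.8 [ 0.4563 -0.295   0.012 ]
cu 143.2 10.5 [ 7.9 19.2] 35.5 [-0.141  -1.0079  0.012 ]
cu 396.9 24.4 [21.2 58.6] 18.8 [-0.5327 -0.0593  0.012 ]
cu 131.3 5.2 [ 5.2 23.6] 55.6 [-0.1501 -1.0785  0.012 ]
yel 142.1 291.5 [65.9 51.5] 29.7 [ 0.898  -0.1659  0.008 ]
yel 399.5 234.0 [6. 7.] 90.0 [0.4181 0.3288 0.008 ]
red 195.0 259.3 [33.2  7.6] 37.9 [ 0.767  -0.0925  0.035 ]
red 291.7 217.1 [44. 52.] 21.8 [0.5267 0.0567 0.035 ]
red 142.0 109.0 [6. 6.] 90.0 [ 0.3682 -0.5915  0.035 ]
```

```bash
python3 - <<'E'
from workcell import r, viewer
import cv2,pickle,numpy as np
R=np.array([[1,0,0],[0,-1,0],[0,0,-1.]])
d={}
for k,(p) in enumerate([(0.46,-0.20,.22),(0.46,-0.31,.22)]):
    r.move_ptp(p,R); r.dwell(.3)
    i=viewer.get_image("wrist"); d[f"w{k}"]=i
    cv2.imwrite(f"pics/w{k}.png",i["color"][:,:,::-1])
    print(i["position"],r.observe()["time_s"])
pickle.dump(d,open("d1.pkl","wb"))
from h import *
for n in d:
    for c in blobs(d[n],*COPPER,150):
        (x,y),wh,a=cv2.minAreaRect(c); print(n,round(x,1),round(y,1),np.round(wh,1),round(a,1),plane(d[n],(x,y),.012).round(4))
E
python3 -c "
import cv2,numpy as np
cv2.imwrite('pics/w01.png',np.hstack([cv2.resize(cv2.imread(f'pics/w{k}.png'),(400,300)) for k in (0,1)]))"
```

```text
[ 0.52589513 -0.19981471  0.3658076 ] 2.2417
[ 0.52628178 -0.30817089  0.36601343] 3.1083
w0 369.3 181.6 [26.3 93.4] 28.1 [ 0.4632 -0.2933  0.012 ]
w0 303.3 168.0 [20.2 62.9] 6.3 [ 0.4775 -0.2237  0.012 ]
w0 232.2 154.5 [97.8 21.6] 87.6 [ 0.4915 -0.1502  0.012 ]
w0 403.1 51.0 [ 24.  104.7] 5.7 [ 0.5893 -0.3172  0.012 ]
w0 326.7 44.0 [22.5 89.1] 2.9 [ 0.5955 -0.244   0.012 ]
w0 249.0 35.1 [23.2 75.7] 10.9 [ 0.6033 -0.1703  0.012 ]
w1 266.8 183.2 [21.2 86.6] 18.4 [ 0.4619 -0.294   0.012 ]
w1 200.0 168.4 [22.1 62.8] 2.3 [ 0.4775 -0.2246  0.012 ]
w1 128.2 154.4 [99.8 24.1] 83.6 [ 0.4918 -0.1516  0.012 ]
w1 290.9 51.2 [ 22.3 103.1] 1.4 [ 0.5897 -0.3183  0.012 ]
w1 214.2 44.5 [89.9 23.5] 87.7 [ 0.5955 -0.2453  0.012 ]
w1 136.4 35.9 [26.2 74.8] 6.0 [ 0.6029 -0.172   0.012 ]
```

View pics/w1.png

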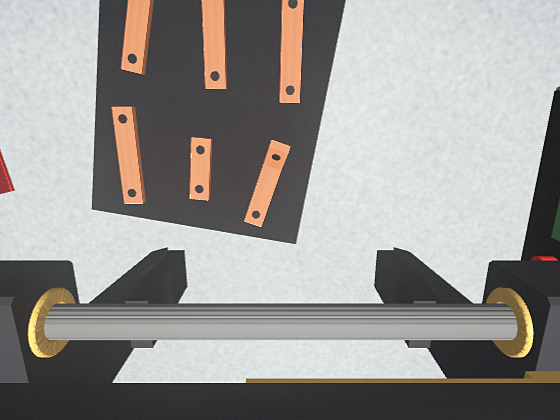

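View pics/w0.png

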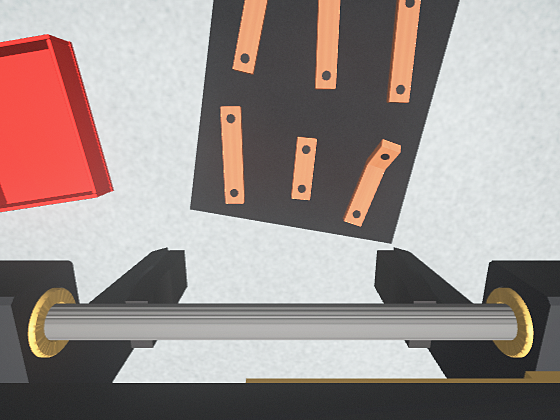

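Both wrist views: the bent link is at (369,182) in w0 and (267,183) in w1, bent end up the image (+x). The short one is at (303,168) and (200,168). Open fingers (123 mm over the backs) would barely clear the short link's neighbours if I gripped across its width. Along its length there is room, since 65 mm is under the 88 mm opening. Next I'll fit poses by silhouette.

```bash
cat >> h.py <<'E'
from scipy.optimize import minimize
def box(x0,x1,y0,y1,z0,z1): return np.array([[x,y,z] for x in(x0,x1) for y in(y0,y1) for z in(z0,z1)])
SHORT=[box(-.0325,.0325,-.01,.01,0,.01)]
c=np.sqrt(.5)
# bent part: profile in x,z ; underside (18,0)->(+32 along 45deg)
_pf=np.array([[.018,0],[.018-.0041,.01],[.018+.032*c-.01*c,.032*c+.01*c],[.018+.032*c,.032*c]])
BENT=[box(-.05,.016,-.01,.01,0,.01),np.array([[x,y,z] for x,z in _pf for y in(-.01,.01)])]
TRAY=[box(-.075,.075,-.06,.06,0,.035)]
def pts(P,q):
    cy,sy=np.cos(q[2]),np.sin(q[2]); return P@np.array([[cy,sy,0],[-sy,cy,0],[0,0,1]])+np.array([q[0],q[1],q[3]])
def render(im,parts,q):
    S=3; m=np.zeros((420*S,560*S),np.uint8)
    for P in parts:
        u=np.array([proj(im,p) for p in pts(P,q)])
        h=cv2.convexHull(np.float32((u+.5)*S-.5)); cv2.fillConvexPoly(m,np.int32(np.round(h*16)),255,shift=4)
    return cv2.resize(m,(560,420),interpolation=cv2.INTER_AREA)/255.
def mask(im,rng,near):
    """filled colour blob nearest the pixel"""
    m=np.zeros((420,560),np.uint8)
    c=min(blobs(im,*rng,40),key=lambda c:np.linalg.norm(np.array(cv2.minAreaRect(c)[0])-near))
    cv2.drawContours(m,[c],-1,1,-1); return m.astype(float)
def fit(views,parts,q0,zfree=True):
    """views: list of (im,mask); q=(x,y,yaw,z)"""
    s=np.array([.004,.004,.06,.004])
    f=lambda v:sum(np.abs(render(im,parts,q0+v*s)-m).sum()/m.sum() for im,m in views)/len(views)+(0 if zfree else 10*v[3]**2)
    g=minimize(f,np.zeros(4),method="Nelder-Mead",options=dict(initial_simplex=np.vstack([np.zeros(4),np.eye(4)]),xatol=.01,fatol=1e-4,maxiter=300))
    return q0+g.x*s,g.fun
REDW=((0,140,60),(8,255,255))
E
python3 - <<'E'
import pickle; from h import *
d=pickle.load(open("d0.pkl","rb"));d.update(pickle.load(open("d1.pkl","rb")))
CU=((3,60,60),(18,230,255))
w0,w1,t,s=d["w0"],d["w1"],d["top"],d["scene"]
o={}
for nm,parts,q0,rg in(("short",SHORT,[.4775,-.224,-.05,.002],CU),("bent",BENT,[.460,-.292,-.36,.002],CU),):
    q0=np.array(q0);c=np.r_[q0[:2],.012]
    for vs in([w0,w1],[t,s]):
        o[nm],f=fit([(v,mask(v,rg,proj(v,c))) for v in vs],parts,q0); print(nm,o[nm].round(4),round(f,3))
        if nm not in d: d[nm]=o[nm]
q0=np.array([.527,.057,.1,0.])
b=[(v,mask(v,REDW,proj(v,[.527,.057,.035]))) for v in (t,s)]
for z in(True,False):
    qt,f=fit(b,TRAY,q0,z); print("tray",qt.round(4),round(f,3))
print("tray top rect",cv2.minAreaRect(np.argwhere(b[0][1])[:,::-1].astype(np.float32)))
print("hole tri",tri([(w0,(306,149.5)),(w1,(200.5,149.5))]),tri([(w0,(301.5,188.5)),(w1,(199.5,188.5))]))
# camera
sp=[cv2.minAreaRect(min(blobs(v,(18,120,100),(30,255,255),12),key=lambda c:np.linalg.norm(np.array(cv2.minAreaRect(c)[0])-p)))[0] for v,p in((t,(172,295)),(s,(399,234)))]
print("spot",tri([(t,sp[0]),(s,sp[1])]))
print("foot",[plane(t,p,.008).round(3) for p in((112,234),(201,291),(182,322))])
print("foot s",[plane(s,p,.008).round(3) for p in((403,214),(483,306),(373,222),(457,320))])
pickle.dump(dict(short=d["short"],bent=d["bent"],tray=qt),open("q.pkl","wb"))
E
```

```text
short [ 0.4764 -0.2238 -0.0876  0.0023] 0.037
short [ 0.4766 -0.2224 -0.1016  0.0087] 0.092
bent [ 0.4661 -0.2947 -0.3368  0.0028] 0.051
bent [ 0.4654 -0.2928 -0.3519  0.0087] 0.11
tray [0.5172 0.0545 0.165  0.0065] 0.073
tray [0.5158 0.0534 0.1652 0.    ] 0.073
tray top rect ((276.7882385253906, 260.6615905761719), (55.707000732421875, 44.86958312988281), 82.40535736083984)
hole tri (array([ 0.49665393, -0.22619838,  0.01141279]), [np.float64(0.2), np.float64(0.2)]) (array([ 0.45555036, -0.22230246,  0.00971513]), [np.float64(0.2), np.float64(0.2)])
spot (array([0.42343403, 0.33021618, 0.01520722]), [np.float64(0.3), np.float64(0.3)])
foot [array([0.583, 0.501, 0.008]), array([0.435, 0.254, 0.008]), array([0.353, 0.301, 0.008])]
foot s [array([0.348, 0.312, 0.008]), array([0.524, 0.586, 0.008]), array([0.415, 0.25 , 0.008]), array([0.591, 0.543, 0.008])]
```

```bash
cat >> h.py <<'E'
def down(a):
    """tool pointing down, y axis along world heading a"""
    c,s=np.cos(a),np.sin(a); return np.array([[-s,c,0],[c,s,0],[0,0,-1.]])
def best(r,p,a):
    cs=[(aa,r.inverse_kinematics(p,down(aa))) for aa in (a,a+np.pi)]
    cs=[(aa,q) for aa,q in cs if q is not None]
    now=r.observe()["qpos"]
    return min(cs,key=lambda c:np.abs(c[1]-now).max())
E
python3 - <<'E'
from workcell import r, viewer
import pickle; from h import *
Q=pickle.load(open("q.pkl","rb")); q=Q["short"]; t=Q["tray"]
p=[q[0],q[1],.10]
a,j=best(r,p,q[2]); print(a,j.round(2))
r.move_ptp(p,down(a)); 
print(r.movel([q[0],q[1],.03],max_speed=.12))
print(r.movel([q[0],q[1],.0045],max_speed=.04,guard=8))
print(r.observe()["position"])
r.clamp(); o=r.observe(); print(o["gripper_width"],o["grip_force"],o["contact_force"])
r.movel([q[0],q[1],.16],max_speed=.12); o=r.observe(); print(o["gripper_width"],o["grip_force"])
a2,j=best(r,[t[0],t[1],.2],t[2]); print(a2,j.round(2))
r.move_ptp([t[0],t[1],.2],down(a2)); r.dwell(.3)
i=viewer.get_image("wrist"); pickle.dump((i,a2),open("d2.pkl","wb")); cv2.imwrite("pics/w2.png",i["color"][:,:,::-1]); print(r.observe()["time_s"])
E
```

```text
-0.0875741123985153 [-0.66  0.25  1.84 -0.    1.06 -0.58]
False
False
[ 0.47644208 -0.22384524  0.00448145]
0.06433435857851626 29.999258816242218 [-0.11510024 -0.20411648  1.60526735]
0.06435219782666246 29.999020993709564
0.16517604767776017 [-0.13  0.09  1.79 -0.    1.26 -0.29]
9.2083
```

View pics/w2.png

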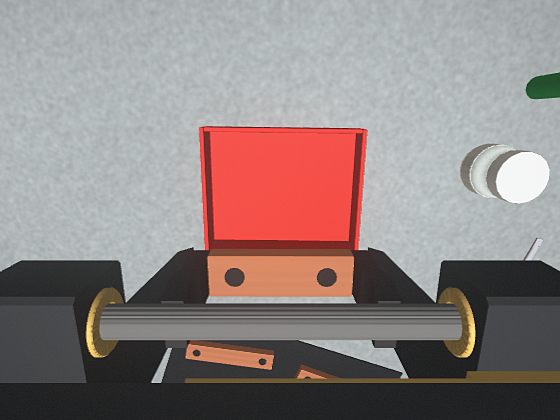

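The picture shows the short link held squarely at (280,272). The tray is lined up below it, rim from (202,127) to (366,129), and the wall edges run parallel to the fingers. I'll check the far rim numerically, then place the link.

```bash
python3 - <<'E'
from workcell import r, viewer
import pickle; from h import *
Q=pickle.load(open("q.pkl","rb")); t=Q["tray"]; i,a=pickle.load(open("d2.pkl","rb"))
L,Rr=plane(i,(202,127),.035),plane(i,(366,129),.035)
v=Rr-L; yaw=np.arctan2(v[1],v[0]); yaw=(yaw+np.pi/2)%np.pi-np.pi/2
m=(L+Rr)/2; n=np.array([-np.sin(yaw),np.cos(yaw)])
c=m[:2]-.06*n; print("len",np.linalg.norm(v),"yaw",yaw,"centre",c,"was",t[:3])
if np.linalg.norm(c-t[:2])<.012 and abs(yaw-t[2])<.1:
    c=(c+t[:2])/2
    r.movel([*c,.07],max_speed=.15)
    print(r.movel([*c,.016],max_speed=.08,guard=8))
    r.ungrasp(); r.dwell(.3)
    r.movel([*c,.12],max_speed=.15)
    # look at the camera foot
    r.move_ptp([.36,.24,.26],down(a)); r.dwell(.2)
    i=viewer.get_image("wrist"); pickle.dump(i,open("d3.pkl","wb")); cv2.imwrite("pics/w3.png",i["color"][:,:,::-1])
    o=r.observe();print(o["gripper_width"],o["time_s"])
    tp=viewer.get_image("top"); cv2.imwrite("pics/top1.png",cv2.resize(tp["color"][190:330,40:440,::-1],None,fx=2,fy=2))
E
```

```text
len 0.14538113412397383 yaw 0.15156074620090254 centre [0.51815935 0.0532289 ] was [0.51583685 0.05344683 0.16517605]
False
0.08823996828492808 14.05
```

View pics/w3.png

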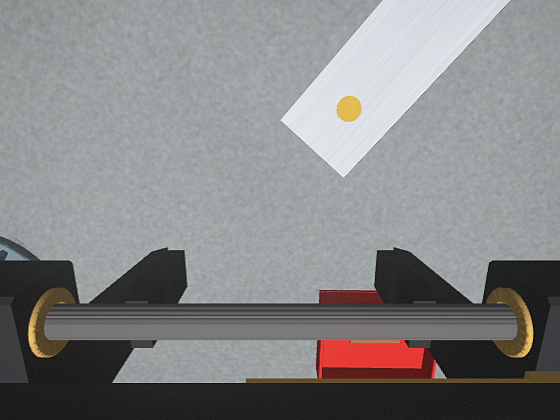

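View pics/top1.png

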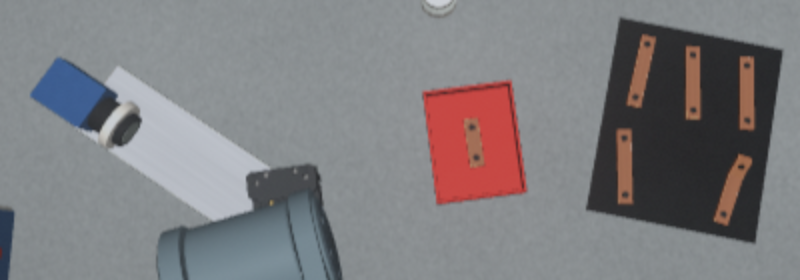

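The top view shows the short link lying in the middle of the tray at (473,142), with nothing else moved. In the wrist view the yellow spot is at (348.5,108.5) and the foot's front corners are at (281,121) and (344,177). Next: compute the camera frame and fetch the bent link.

```bash
python3 - <<'E'
from workcell import r, viewer
import pickle; from h import *
i=pickle.load(open("d3.pkl","rb")); d=pickle.load(open("d0.pkl","rb"))
A,B,C,D=[plane(i,p,.008)[:2] for p in((281,121),(344,177),(382,0),(510,0))]
S=plane(i,(348.5,108.5),.008)[:2]
e=lambda v:np.arctan2(v[1],v[0])
print("headings",e(C-A),e(D-B),e(B-A)+np.pi/2,"width",np.linalg.norm(B-A))
h=np.mean([e(C-A),e(D-B)]); mid=(A+B)/2; u=np.array([np.cos(h),np.sin(h)])
O=mid+.06*u; print("spot",S,"from foot",O)
print("spot tri",tri([(i,(348.5,108.5)),(d["top"],(172.3,295))]))
lens=tri([(d["top"],(103.5,255)),(d["scene"],(453,236))]); print("lens",lens,"view from lens",lens[0]-.15*np.r_[u,0])
Q=pickle.load(open("q.pkl","rb")); Q["cam"]=np.r_[(S+O)/2,h]; pickle.dump(Q,open("q.pkl","wb"))
q=Q["bent"]
p=[q[0],q[1],.12]; a,j=best(r,p,q[2]+np.pi/2); print(a,j.round(2))
r.move_ptp([.45,.05,.2],down(a)); r.move_ptp(p,down(a))
w=viewer.get_image("wrist")
r.movel([q[0],q[1],.035],max_speed=.12)
print(r.movel([q[0],q[1],.0045],max_speed=.04,guard=8))
r.clamp(); o=r.observe(); print(o["gripper_width"],o["grip_force"],o["position"])
r.movel([q[0],q[1],.25],max_speed=.12); r.dwell(.2); o=r.observe(); print(o["gripper_width"],o["grip_force"],o["moment"],o["time_s"])
i=viewer.get_image("wrist"); s=viewer.get_image("scene");pickle.dump((i,s),open("d4.pkl","wb"))
cv2.imwrite("pics/w4.png",np.hstack([i["color"][120:,:],cv2.resize(s["color"][60:260,60:260],(240,300))[:, :] if False else i["color"][120:,:1]])[:,:,::-1])
cv2.imwrite("pics/s4.png",s["color"][:,:,::-1])
E
```

```text
headings 1.0221614723936716 1.011992935314088 1.0247006063823665 width 0.0976517160812769
spot [0.42207118 0.32982604] from foot [0.42320765 0.329941  ]
spot tri (array([0.42267187, 0.33011308, 0.00524208]), [np.float64(0.1), np.float64(0.1)])
lens (array([0.50658165, 0.46235697, 0.19108811]), [np.float64(0.5), np.float64(0.5)]) view from lens [0.42770352 0.33477077 0.19108811]
4.375545771003062 [-0.78  0.27  1.76 -0.    1.11  1.13]
False
0.019337284250549445 29.99588280916214 [ 0.46613198 -0.29469638  0.00449564]
0.019612226563391764 29.995644986629486 [ 0.0789745  -0.01317174  0.02314178] 22.125
```

View pics/w4.png

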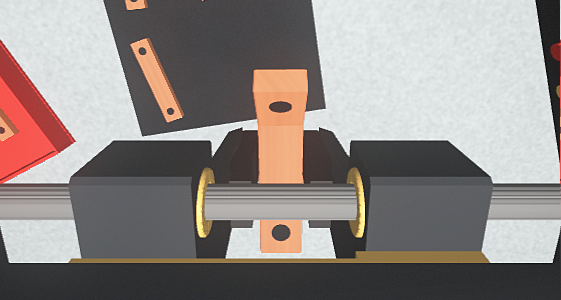

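The link is gripped squarely, bent end up and towards the wrist camera; holes at (281,107) and (281,232). Moving it to the view point from above.

```bash
python3 - <<'E'
from workcell import r, viewer
import pickle; from h import *
Q=pickle.load(open("q.pkl","rb")); c=Q["cam"]
p=[c[0],c[1],.28]; a=c[2]+np.pi; j=r.inverse_kinematics(p,down(a)); print(c,j.round(2))
r.move_ptp([.50,.02,.28],down(a)); r.move_ptp(p,down(a)); 
print(r.movel([c[0],c[1],.1975],max_speed=.08,guard=10)); r.dwell(.5)
o=r.observe(); print(o["position"],o["gripper_width"],o["grip_force"],o["time_s"])
D={n:viewer.get_image(n) for n in("wrist","scene","top")}; pickle.dump(D,open("d5.pkl","wb"))
f=lambda im,y,x,h,w,k:cv2.resize(im["color"][y:y+h,x:x+w],(400,300),interpolation=cv2.INTER_CUBIC)
cv2.imwrite("pics/v5.png",np.hstack([f(D["scene"],140,320,150,200,1),f(D["wrist"],120,80,300,400,1)])[:,:,::-1])
# levelness: pitch of the held bar by silhouette of copper in wrist view vs model at pitch
from scipy.spatial.transform import Rotation as Ro
im=D["wrist"]; R=o["tool_rot"]
hsv=cv2.cvtColor(im["color"],cv2.COLOR_RGB2HSV); m=cv2.inRange(hsv,(3,60,60),(18,230,255))
n,l,st,ce=cv2.connectedComponentsWithStats(m)
for k in range(1,n):
    if st[k,4]>300: print(st[k],ce[k].round(1))
for pt in (-10,-5,0,5,10):
    Rp=Ro.from_rotvec(R[:,1]*np.radians(pt)).as_matrix()
    X=lambda x,y,z:proj(im,o["position"]-R[:,2]*0+Rp@(R[:,0]*x+R[:,1]*y+np.array([0,0,z-.0025])))
    print(pt,[X(x,0,z).round(0).tolist() for x,z in((.018+.032*c_-.01*c_,.042*c_) for c_ in[.7071])],X(-.05,0,.01).round(0),X(.0139,0,.01).round(0),X(.0406,0,.0226).round(0))
E
```

```text
[0.42263941 0.32988352 1.0170772 ] [ 0.44  0.06  1.66 -0.    1.43  2.57]
False
[0.42264815 0.32988893 0.19757843] 0.019426644277619233 29.995708465576172 26.3333
[ 253  189   55  115 5343] [280.1 244.3]
[ 260  340   42   33 1148] [280.6 356.7]
-10 [[281.0, 197.0]] [281. 379.] [281. 240.] [281. 178.]
-5 [[281.0, 204.0]] [281. 374.] [281. 242.] [281. 183.]
0 [[281.0, 212.0]] [281. 369.] [281. 244.] [281. 189.]
5 [[281.0, 221.0]] [281. 364.] [281. 247.] [281. 196.]
10 [[281.0, 231.0]] [281. 358.] [281. 249.] [281. 204.]
```

View pics/v5.png

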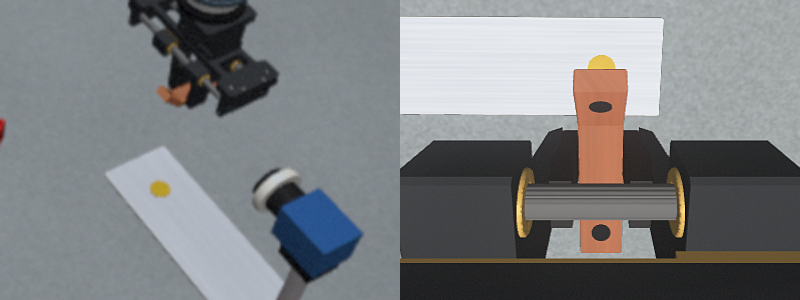

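The link hangs above the spot, bent end up and square across the foot. The observed tip row of 189 matches the prediction for 0° pitch (189). Handing in.

```bash
python3 -c "
from workcell import r
print(r.close_job())"
```

```text
the job is handed in; nothing more can be done
None
```

The job is handed in: the short link is in the scrap tray, and the gripper is holding the bent link still at the view point, level and side-on with the bend up; no verdict was returned.

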